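# Regrip a bench file in the sloping rest and hang it in the file rack

## Task

The flat file has been left lying on the jeweller's bench. Lay its blade in the channel of the sloping wooden rest, tip down by the toe plate and handle up, and let go of it there so that you can take it afresh along its handle; then hang it blade down in the empty slot of the file rack, with the shoulder of the handle sitting on the rail, and let go. Leave the other loose tools where they are.

Things in the scene. Friction and masses are not known exactly. Their poses are not given: they have to be found in the camera images.
- file_handle (a point): flat hand file, 200 mm long, lying on the bench: round beech handle (27 mm thick, 80 mm long), brass ferrule (14 mm thick, 12 mm long), flat steel blade (108 x 16 x 5 mm). This point: middle of the handle, on the axis, 40 mm from butt and shoulder. +x along the axis from handle to tip, +y across the blade's width, +z out of its flat
- file: the same file, same axes; its origin is on the axis at the handle's shoulder (where the thin ferrule begins), 40 mm from the handle's middle. About 0.11 kg, balance point 30 mm from the shoulder on the blade side. On the bench it lies on the shoulder's edge and the tip: axis 13 mm up at the shoulder, sloping down to the tip by 0.09 rad
- file_tip (a point): tip end of the file's blade, on the axis, 120 mm from the shoulder; same axes
- rest: the sloping rest: a fixed hardwood wedge 60 mm wide on a 160 x 90 x 12 mm plinth, with a channel down its 45 degree face that ends in a steel toe plate. Origin under the plinth's centre, +x towards the low end, z up. The channel's upper end is 105 mm above the bench; its back is upright and free. A file let go in it may slide down to the plate
- rest_channel (a point): foot of the channel: where its floor meets the toe plate, on the centre line, 32 mm above the bench. +x downhill along the floor at 45 degrees, +y across, +z out of the floor. Channel 104 mm long, floor 20 mm wide, bevelled sides 14 mm high that open to 36 mm. A file in it has its axis 2.5 mm above the floor, tip by the toe plate, ferrule and handle overhanging the upper end
- rack: the file rack: a fixed wooden rack with a rail (top face 148 mm above the bench, 16 mm thick, 50 mm deep, 208 mm long) between two cheeks that stand 10 mm above it, over a 12 mm base board. Three slots 64 mm apart, 20 mm wide and 35 mm deep, are open to the front. Origin under its centre, -x to the front, +y along the rail, z up
- rack_slot (a point): the rack's empty slot, the end one on the rack's -y side (on the right, seen from the front): point on the slot's centre line, half-way between its mouth and closed end (17.5 mm from each), level with the rail's top face. -x points out of the mouth, +y towards the other slots, z up. Tools in the other two reach 88 mm above the rail
- halfround_file: half-round file with a wooden handle hanging in the middle slot of the rack, 64 mm from the empty slot; origin on its axis at the handle's shoulder, on the rail's top. Leave alone.
- burnisher: round burnisher with a dark wooden handle hanging in the far slot of the rack, 128 mm from the empty slot; origin on its axis at the handle's shoulder. Leave alone.
- ring_clamp: dark wooden ring clamp with a brass band and a wooden wedge in its end, 160 mm long, 33 mm thick, lying on the bench about 150 mm from the file; origin under its middle, +x along it. Leave alone.
- hammer: hammer with a wooden handle, 210 mm long, 26 mm high, lying on the bench beyond the rest; origin under its middle, +x towards its head. Leave alone.
- doming_block: steel doming block 56 x 56 x 45 mm with round hollows in its top; origin under its centre. Leave alone.
- paste_jar: white round jar, 52 mm in diameter, 38 mm high; origin under its centre. Leave alone.
- flux_jar: small amber jar with a steel lid, 44 mm in diameter, 45 mm high; origin under its centre. Leave alone.
There are look-alikes about, which are no part of the job. Leave any purple look-alike of the rest alone.

How it is judged:
By the outcome, as a careful person would: the job done as asked, in the order asked, and still so for the second after the job is handed in, with the robot touching nothing.
It also fails if it takes over 64 s, if anything falls off the work surface, if the arm or the gripper's body presses on something with over 40 N, if the wrist force passes 120 N, or if a joint passes its speed limit or range.

## Robot

A 6-joint arm with a two-finger parallel gripper is mounted at the origin on the work surface. World frame = base frame: x ahead of the robot, y to its left, z up, the work surface at z = 0. Lengths are in m, angles in degrees, forces in N, time in s.
With the tool pointing down it reaches from about 0.3 to 0.75 m from the base axis. Payload 8.5 kg.
Tool frame: the origin (TCP) lies at the very end of the fingers, on their centre line; the grasp point (between the pads) lies 19 mm behind it; z points along the fingers, y is the line along which they close (so a half turn about z gives the same grasp; the last joint's range is limited). The gripper opens to 85 mm and grips with 20 to 120 N. Pads are 22 mm wide; open, the fingers measure 114 mm over their backs; the gripper's body (76 mm by 85 mm) begins 54 mm behind the grasp point. The pads swing forward as they close: fully open they stand 13 mm farther back than shut.
Start: joints at [58.482, 21.807, 74.336, -0, 83.858, -12.336], TCP at [0.181, 0.519, 0.231] pointing down, gripper open.
Joint ranges: [-178.18, 178.18], [-50.72, 133.34], [12.68, 142.11], [-81.47, 261.47], [9.98, 163.14], [-165.26, 165.26]. Speed limits (degrees/s): [136.94, 136.94, 180, 180, 180, 180].

## Interface

Orientations are given as a 3x3 rotation matrix whose columns are the frame's x, y, z axes.
In Python, from rig import * gives the robot as it stands. The module is installed in compiled form; this text tells all that it offers.
- The arm moves only by the shell command python3 -m pendant 'ROWS' [OPENING] [FORCE]. ROWS is JSON, a list of rows, each a list of 2 entries, a list of its own where there are three numbers: the shift along the tool's x, y, z as a fraction of full scale, then the turn, a rotation vector about the tool's x, y, z as a fraction of full scale. A call has 1 to 8 rows; each row shifts and turns the commanded pose from where the row before left it, along the tool's axes as they then stand; what a row does not reach is not made up. Full scale, the value 1, is 40 mm for a shift and 5 degrees for a turn. A row lasts 1/8 s, in which the tool goes at most 62.5 mm and 10.7 degrees, less where a joint would pass 70% of its speed; a pose out of reach is approached as far as the arm can. A call with a number of a shift or a turn outside -1 to 1 is refused whole. A call with a gripper value outside its range is refused whole. OPENING is the opening, from 0 (shut) to 1 (fully open), set as the call begins (- or left out, the last holds). The fingers move at their own pace and stop on an object; FORCE is the grip in N (left out, the last holds). Time passes only in rows, so rows that do not move let the fingers close. It gives the time, the measured TCP pose, the force, the opening and the grip force at its end, in the units of the state.
- observe(): the state, without advancing time (a new reading comes with each control period).
- get_image(name): name is "scene" or "top" or "wrist"; returns a dict with "img" (384x512x3 uint8, blue, green, red), "range_z" (384x512 float32, m along the optical axis (not along the pixel's ray), 0 where there is no reading), "camera_matrix" (3x3 intrinsics, pixels), "eye" and "rotation" of the camera in the world. Camera axes: x right, y down, z forward; pixel columns grow to the right and rows downward; lengths in m; the calibration is good to about 2 mm. A picture is of the moment at which its call begins.
- close_job(): hands the job in; it is judged then, once.
Trained networks look in the newest picture that a camera, given by its name, has taken for a name from the list of things; names that differ only in an ending like _2 or _b are one class to them, and where a whole thing is asked for, a point or a joint stands for the part that bears it (a point fixed in the world has none). Each returns a list of dicts, best first, with "conf" (0 to 1); they miss things now and then, are a little off and sometimes report something else, mostly with a low value. They report only what shows in the picture. A call takes as long as a camera call. They do not tell look-alikes from the thing itself.
- regions_of(camera, query): "mask" (384x512 bool, what is visible of it).
- landmark_of(camera, query): "point" ([x, y, z] in m, in world coordinates, good to about 4 mm: a listed point, or the origin of a listed thing).
The state is a dict: "time_s": time; "q": joint angles; "qvel": joint speeds; "joint_efforts": joint torques, N m; "position": TCP position; "tool_rot": TCP orientation; "ft_force": force on the tool from outside, world axes, zero at the start; "wrist_torque": the same for the moment, N m; "grip_width": finger opening in m; "gripper_force": force on a finger pad.
Only numpy, scipy, OpenCV 4.12 (cv2) and the standard library are available. Lean on these libraries where they do the work, as an engineer would, in place of code of your own. Each camera call takes 0.05 s, during which the arm holds its last target. There are 200 camera calls.

## Working session

There is one attempt and no reset: what is moved stays moved. The work goes in short steps, Python scripts to look and compute and a shell command to move; the robot and the scene stay as the last step left them, time stands still between calls to the robot, and variables do not carry over. Pictures are saved under pics/ and viewed, at most 10 in all, crops included, and the job is handed in when it is done.

```bash
mkdir -p pics; cat > h.py <<'E'
from rig import *
import numpy as np, cv2
def save(c,n,box=None,s=1):
    d=get_image(c); im=d["img"]
    if box: im=im[box[1]:box[3],box[0]:box[2]]
    cv2.imwrite(f"pics/{n}.png",cv2.resize(im,None,fx=s,fy=s,interpolation=cv2.INTER_CUBIC)); return d
def cloud(d):
    K=d["camera_matrix"];z=d["range_z"];v,u=np.indices(z.shape)
    p=np.stack([(u-K[0,2])/K[0,0]*z,(v-K[1,2])/K[1,1]*z,z],-1)
    return p@np.array(d["rotation"]).T+np.array(d["eye"])
def px(d,p):
    q=(np.array(p)-d["eye"])@np.array(d["rotation"]); K=d["camera_matrix"]
    return (K@(q/q[2]))[:2].round().astype(int).tolist()
E
python3 - <<'E'
from h import *
D={c:save(c,c+"0") for c in("scene","top")}
a=cv2.imread("pics/scene0.png");b=cv2.imread("pics/top0.png")
cv2.imwrite("pics/both0.png",np.hstack([a,b])[:, :] if 0 else cv2.resize(np.vstack([a,b]),(400*1,600)))
np.set_printoptions(precision=4,suppress=True)
for n in "file_handle file file_tip rest rest_channel rack rack_slot halfround_file ring_clamp hammer".split():
  for c in D:
    print(n,c,[(np.round(r["point"],4).tolist(),round(r["conf"],2),px(D[c],r["point"])) for r in landmark_of(c,n)[:3]])
E
```

```text
file_handle scene [([0.4412, -0.3207, 0.02], 0.73, [174, 142])]
file_handle top [([0.4404, -0.3208, 0.02], 0.76, [390, 211])]
file scene [([0.4379, -0.2799, 0.0129], 0.98, [185, 149])]
file top [([0.4352, -0.2838, 0.0099], 0.62, [376, 213])]
file_tip scene [([0.4109, -0.1627, 0.0025], 0.69, [223, 164]), ([0.538, 0.2346, 0.1493], 0.45, [324, 255])]
file_tip top [([0.405, -0.1627, 0.0023], 0.86, [332, 223])]
rest scene [([0.2601, -0.2864, -0.0003], 0.97, [222, 112]), ([0.2615, 0.2452, -0.0027], 0.95, [374, 201]), ([0.523, 0.0135, -0.0002], 0.92, [249, 226])]
rest top [([0.2606, 0.2511, 0.0025], 0.88, [182, 273]), ([0.5179, 0.0129, -0.0051], 0.78, [269, 183]), ([0.2609, -0.2848, -0.005], 0.75, [375, 276])]
rest_channel scene [([0.2732, 0.2965, 0.0335], 0.93, [393, 207]), ([0.2801, -0.2447, 0.029], 0.75, [228, 116]), ([0.5225, 0.0586, 0.0314], 0.68, [263, 230])]
rest_channel top [([0.2746, -0.2387, 0.0328], 0.93, [362, 272]), ([0.5251, 0.0594, 0.0358], 0.73, [252, 178]), ([0.2721, 0.2983, 0.0304], 0.71, [163, 269])]
rack scene [([0.5155, 0.2904, -0.0019], 0.92, [341, 283])]
rack top [([0.5169, 0.2947, 0.0003], 0.77, [170, 181])]
rack_slot scene [([0.5371, 0.2355, 0.1488], 0.69, [325, 255])]
rack_slot top [([0.5341, 0.2342, 0.1448], 0.83, [181, 168]), ([0.6803, 0.0858, 0.004], 0.56, [245, 125])]
halfround_file scene [([0.5161, 0.2929, 0.1486], 0.81, [353, 262])]
halfround_file top [([0.5141, 0.2913, 0.1463], 0.56, [158, 176])]
ring_clamp scene [([0.5849, -0.315, 0.0023], 0.58, [142, 180]), ([0.4366, -0.2826, 0.0148], 0.54, [185, 148])]
ring_clamp top [([0.585, -0.32, 0.0018], 0.95, [388, 160]), ([0.4343, -0.2808, 0.0138], 0.69, [375, 213])]
hammer scene [([0.6753, 0.0813, -0.0008], 0.97, [234, 286])]
hammer top []
```

View pics/scene0.png

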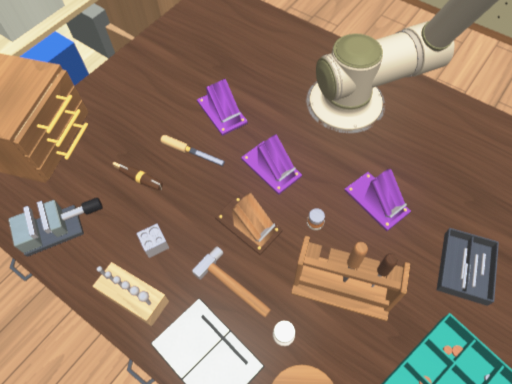

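View pics/top0.png

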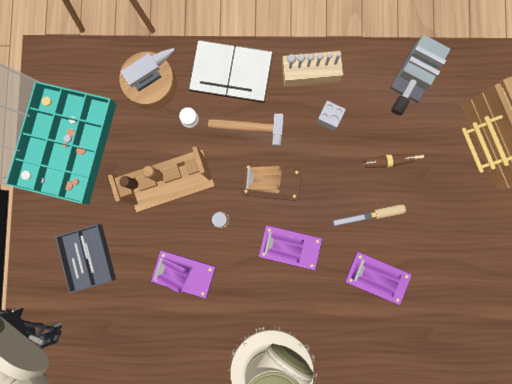

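The scene picture shows four rest shapes. Three are purple, at scene (222,107), (272,163) and (378,199). The wooden one at scene (249,222), top (268,180), is the rest meant. The file is at scene (190,150), top (370,215), with its handle to the right in the top picture. The slim tool at top (393,160) is the ring clamp. The empty slot is at scene (325,255). I'll confirm with one crop and get the axes from the depth cloud.

```bash
python3 - <<'E'
from h import *
np.set_printoptions(precision=4,suppress=True)
d=save("top","crop1",(100,120,420,260),2.5)
P=cloud(d)
def rect(p): 
    (c,s,a)=cv2.minAreaRect((p[:,:2]*1000).astype(np.float32)); return np.round(c,1),np.round(s,1),round(a,1)
for n,want,pos in(("file",None,(.43,-.27)),("rest",None,(.52,.013)),("rack",None,(.516,.292))):
    L=regions_of("top",n)
    L=[r for r in L if np.linalg.norm(np.median(P[r["mask"]],0)[:2]-pos)<.06]
    m=L[0]["mask"]; p=P[m]; p=p[(p[:,2]>-.01)&(p[:,2]<.3)]
    print(n,L[0]["conf"],len(p),rect(p))
    if n=="file":
        vx=cv2.fitLine(p[:,:2].astype(np.float32),cv2.DIST_HUBER,0,.01,.01).ravel();print("line",vx,"yaw",np.degrees(np.arctan2(vx[1],vx[0])))
        t=(p[:,:2]-vx[2:])@vx[:2]; print("ends",vx[2:]+vx[:2]*t.min(),vx[2:]+vx[:2]*t.max())
    if n=="rack": q=p[abs(p[:,2]-.150)<.012]; print("rail",len(q),rect(q))
    if n=="rest":
        q=p[(p[:,2]>.03)&(p[:,2]<.115)]; print("wedge",len(q),rect(q))
        A=np.c_[q[:,:2],np.ones(len(q))]; 
        for _ in range(5):
            k,*_r=np.linalg.lstsq(A,q[:,2],rcond=None); r=abs(A@k-q[:,2]); A=A[r<.012];q=q[r<.012]
        print("plane",k,"downhill yaw",np.degrees(np.arctan2(-k[1],-k[0])),len(q))
for c in("scene","top"):
  for n in("flux_jar","hammer","paste_jar","doming_block"):
    print(n,c,[np.round(r["point"],3).tolist() for r in landmark_of(c,n)[:2]])
o=observe(); print(o["tool_rot"],o["position"],o["grip_width"],o["time_s"])
E
```

```text
file 0.81 535 (array([ 429. , -261.9]), array([ 30.1, 198. ]), 12.1)
line [ 0.2223 -0.975   0.4318 -0.2765] yaw -77.154
ends [ 0.4065 -0.1655] [ 0.4505 -0.3586]
rest 0.81 1789 (array([519.2,   8.7]), array([159.3,  89.9]), 85.2)
wedge 804 (array([521.6,  30.2]), array([89.7, 60.8]), 84.8)
plane [ 0.0615 -0.8059  0.064 ] downhill yaw 94.36080550988956 592
rack 0.72 3205 (array([520.5, 298.2]), array([117.6, 237. ]), 19.7)
rail 1368 (array([516.8, 294.6]), array([ 68.1, 232.5]), 19.7)
flux_jar scene [[0.412, 0.153, -0.003]]
hammer scene [[0.675, 0.081, -0.001]]
paste_jar scene [[0.692, 0.246, 0.0], [0.409, -0.162, 0.006]]
doming_block scene [[0.704, -0.153, 0.001]]
flux_jar top [[0.41, 0.152, 0.002]]
hammer top [[0.679, 0.085, 0.003], [0.434, -0.281, 0.011]]
paste_jar top [[0.699, 0.244, 0.0], [0.68, 0.085, -0.0]]
doming_block top [[0.708, -0.156, -0.003], [0.435, -0.281, 0.012]]
[[-0.9445  0.3286 -0.    ]
 [ 0.3286  0.9445  0.0001]
 [ 0.0001  0.     -1.    ]] [0.1807 0.5195 0.2313] 0.08531072957071163 1.7
```

View pics/crop1.png

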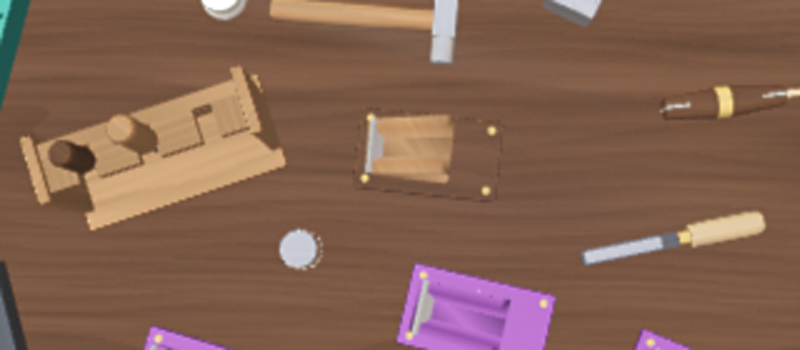

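The crop shows the wooden rest with its toe plate at crop (373,145), low end towards +y. The file is at crop (675,238), handle to the right. The empty slot is at crop (215,125), to the right of the two hanging handles. I'll now move to hover over the file handle.

```bash
cat >> h.py <<'E'
from scipy.spatial.transform import Rotation as Ro
def Rzx(z,y):
    z=np.array(z,float);z/=np.linalg.norm(z);y=np.array(y,float);y-=z*(y@z);y/=np.linalg.norm(y);return np.c_[np.cross(y,z),y,z]
def u(yaw): a=np.radians(yaw);return np.array([np.cos(a),np.sin(a),0])
def go(p,R):
    o=observe();T=np.array(o["tool_rot"]);d=np.array(p)-o["position"]
    r=Ro.from_matrix(T.T@R).as_rotvec(degrees=True)/5
    print("shift(old axes)",np.round(T.T@d/.04,2),"turn",np.round(r,2),"shift(new axes)",np.round(R.T@d/.04,2))
def st():
    o=observe();print(round(o["time_s"],2),np.round(o["position"],4),np.round(o["tool_rot"],3).tolist(),"q",np.round(o["q"],0),"w",round(o["grip_width"],4),"f",np.round(o["ft_force"],1),round(o["gripper_force"],1))
E
python3 -c "
from h import *
go([.440,-.3117,.13],Rzx([0,0,-1],u(12.85)))"
```

```text
shift(old axes) [-12.95 -17.5    2.53] turn [ 0.   -0.   11.59] shift(new axes) [-21.7    1.7    2.53]
```

```bash
python3 -m pendant '[[[-0.72,-0.97,0.14],[0,0,0]],[[-0.72,-0.97,0.14],[0,0,0]],[[-0.72,-0.97,0.14],[0,0,0]],[[-0.72,-0.97,0.14],[0,0,0]],[[-0.72,-0.97,0.14],[0,0,0]],[[-0.72,-0.97,0.14],[0,0,0]],[[-0.72,-0.97,0.14],[0,0,0]],[[-0.72,-0.97,0.14],[0,0,0]]]' >/dev/null
python3 -m pendant '[[[-0.72,-0.97,0.14],[0,0,0]],[[-0.72,-0.97,0.14],[0,0,0]],[[-0.72,-0.97,0.14],[0,0,0]],[[-0.72,-0.97,0.14],[0,0,0]],[[-0.72,-0.97,0.14],[0,0,0]],[[-0.72,-0.97,0.14],[0,0,0]],[[-0.72,-0.97,0.14],[0,0,0]],[[-0.72,-0.97,0.14],[0,0,0]]]' > /dev/null
python3 -m pendant '[[[-0.72,-0.97,0.14],[0,0,1]],[[0,0,0],[0,0,1]],[[0,0,0],[0,0,1]],[[0,0,0],[0,0,1]],[[0,0,0],[0,0,1]],[[0,0,0],[0,0,1]],[[0,0,0],[0,0,1]],[[0,0,0],[0,0,1]]]' >/dev/null
python3 -m pendant '[[[0,0,0],[0,0,1]],[[0,0,0],[0,0,1]],[[0,0,0],[0,0,1]],[[0,0,0],[0,0,0.6]],[[0,0,0],[0,0,0]]]'
python3 - <<'E'
from h import *
st(); d=save("wrist","w1"); P=cloud(d)
for n in("file_handle","file","file_tip"):
  print(n,[(np.round(r["point"],4).tolist(),round(r["conf"],2)) for r in landmark_of("wrist",n)[:1]])
L=regions_of("wrist","file"); p=P[L[0]["mask"]]; p=p[(p[:,2]>.001)&(p[:,2]<.05)]
v=cv2.fitLine(p[:,:2].astype(np.float32),cv2.DIST_HUBER,0,.01,.01).ravel();print(L[0]["conf"],v,np.degrees(np.arctan2(v[1],v[0])))
t=(p[:,:2]-v[2:])@v[:2]; print(v[2:]+v[:2]*t.min(),v[2:]+v[:2]*t.max())
s=-np.sign(v[1]);tt=t*s
for a in np.arange(tt.min(),tt.max(),.012):
  k=(tt>=a)&(tt<a+.012); print(np.round(p[k].mean(0),4),round(p[k,2].max(),4))
E
```

```text
time_s: 5.32
position: [0.4264, -0.2645, 0.1362]
tool_rot: [[-0.222, 0.975, 0.0], [0.975, 0.222, -0.0], [-0.0, 0.0, -1.0]]
ft_force: [0.7, -0.3, 0.4]
grip_width: 0.0857
gripper_force: 0.0
5.33 [ 0.4264 -0.2645  0.1362] [[-0.222, 0.975, 0.0], [0.975, 0.222, -0.0], [-0.0, 0.0, -1.0]] q [-45.  23.  91.  -0.  67. -58.] w 0.0857 f [ 0.7 -0.3  0.4] 0.0
file_handle [([0.4441, -0.3217, 0.0169], 0.95)]
file [([0.4352, -0.2786, 0.0176], 0.71)]
file_tip [([0.4101, -0.1653, 0.0026], 0.64)]
0.87 [ 0.2194112  -0.9756325   0.42943487 -0.26566815] -77.32555
[ 0.40684819 -0.16523438] [ 0.45468643 -0.37795159]
[ 0.408  -0.1711  0.0056] 0.0079
[ 0.4107 -0.1831  0.0068] 0.009
[ 0.4134 -0.1948  0.0079] 0.0109
[ 0.4161 -0.2063  0.009 ] 0.0118
[ 0.4189 -0.2179  0.01  ] 0.0118
[ 0.4215 -0.2297  0.0111] 0.0132
[ 0.4243 -0.2414  0.0123] 0.0144
[ 0.4265 -0.253   0.0131] 0.0152
[ 0.4292 -0.2649  0.0145] 0.0189
[ 0.4323 -0.2783  0.0193] 0.0277
[ 0.4345 -0.2884  0.0236] 0.0283
[ 0.4371 -0.3     0.0253] 0.0295
[ 0.4399 -0.3115  0.0265] 0.0306
[ 0.4424 -0.3234  0.0277] 0.0321
[ 0.445  -0.3351  0.0289] 0.0329
[ 0.4474 -0.3466  0.0298] 0.0338
[ 0.4499 -0.3548  0.0297] 0.0334
[ 0.4411 -0.3728  0.0011] 0.0011
[ 0.4568 -0.3769  0.0013] 0.0016
```

View pics/w1.png

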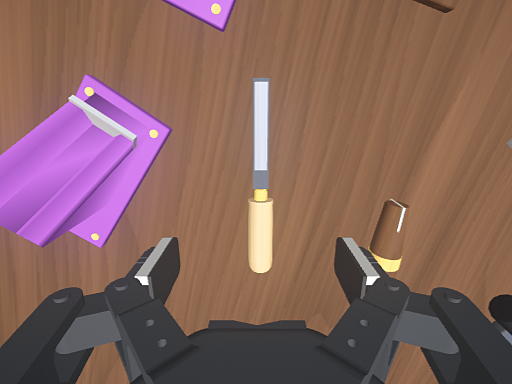

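The wrist view shows the file upright in the picture, with its handle at (260,235) and blade at (261,130), centred between the pads. Its yaw and position agree with the first measurement, so I'll descend.

```bash
python3 -c "
from h import *
go([.440,-.3117,.003],Rzx([0,0,-1],u(12.75)))"
```

```text
shift(old axes) [-1.23  0.07  3.33] turn [-0.    0.    0.02] shift(new axes) [-1.23  0.07  3.33]
```

```bash
python3 -m pendant '[[[-0.6,0.03,0.5],[0,0,0]],[[-0.63,0.04,0.6],[0,0,0]],[[0,0,0.8],[0,0,0]],[[0,0,0.7],[0,0,0]],[[0,0,0.5],[0,0,0]],[[0,0,0.15],[0,0,0]],[[0,0,0],[0,0,0]]]' 0.6
python3 -c "
from h import *
st();go([.440,-.3117,.003],Rzx([0,0,-1],u(12.75)))"
```

```text
time_s: 6.45
position: [0.4402, -0.3119, 0.0063]
tool_rot: [[-0.222, 0.975, 0.0], [0.975, 0.222, -0.0], [-0.0, 0.0, -1.0]]
ft_force: [-0.2, -0.2, 0.5]
grip_width: 0.0514
gripper_force: 0.0
6.45 [ 0.4402 -0.3119  0.0063] [[-0.222, 0.975, 0.0], [0.975, 0.222, -0.0], [-0.0, 0.0, -1.0]] q [-48.  36.  93.  -0.  51. -61.] w 0.0514 f [-0.2 -0.2  0.5] 0.0
shift(old axes) [ 0.01 -0.    0.08] turn [0.   0.   0.02] shift(new axes) [ 0.01 -0.    0.08]
```

```bash
python3 -m pendant '[[[0,0,0.05],[0,0,0]],[[0,0,0],[0,0,0]],[[0,0,0],[0,0,0]],[[0,0,0],[0,0,0]],[[0,0,0],[0,0,0]],[[0,0,0],[0,0,0]]]' 0 70
python3 -m pendant '[[[0,0,-0.5],[0,0,0]],[[0,0,-1],[0,0,0]],[[0,0,-1],[0,0,0]],[[0,0,-1],[0,0,0]],[[0,0,-1],[0,0,0]],[[0,0,-0.5],[0,0,0]],[[0,0,0],[0,0,0]]]'
python3 - <<'E'
from h import *
st(); d=get_image("wrist");P=cloud(d)
for n in("file","file_tip","file_handle"):
  print(n,[(np.round(r["point"],4).tolist(),round(r["conf"],2)) for r in landmark_of("wrist",n)[:1]])
L=regions_of("wrist","file"); p=P[L[0]["mask"]]; o=observe()
T=np.array(o["tool_rot"]);q=(p-o["position"])@T
k=(q[:,0]>.0)&(q[:,0]<.2)&(abs(q[:,2])<.05);q=q[k]
for a in np.arange(0,.16,.012):
  s=(q[:,0]>=a)&(q[:,0]<a+.012)
  if s.sum()>3: print(np.round(q[s].mean(0),4),round(q[s,2].min(),4))
E
```

```text
time_s: 7.2
position: [0.4403, -0.3121, 0.0045]
tool_rot: [[-0.222, 0.975, 0.001], [0.975, 0.222, -0.001], [-0.001, 0.001, -1.0]]
ft_force: [0.1, -0.1, 6.3]
grip_width: 0.0248
gripper_force: 68.7
time_s: 8.07
position: [0.4401, -0.3119, 0.2047]
tool_rot: [[-0.222, 0.975, 0.001], [0.975, 0.222, -0.001], [-0.002, 0.001, -1.0]]
ft_force: [0.5, 0.0, -0.7]
grip_width: 0.0248
gripper_force: 68.8
8.07 [ 0.4401 -0.3119  0.2047] [[-0.222, 0.975, 0.001], [0.975, 0.222, -0.001], [-0.002, 0.001, -1.0]] q [-48.  22.  79.  -0.  79. -61.] w 0.0248 f [ 0.5  0.  -0.7] 68.8
file [([0.4363, -0.2798, 0.215], 0.95)]
file_tip []
file_handle [([0.4426, -0.3239, 0.2152], 0.63)]
[ 0.0061 -0.0007 -0.0235] -0.0274
[ 0.0181 -0.0009 -0.0218] -0.0265
[ 0.0298 -0.0006 -0.0183] -0.0252
[ 0.0422 -0.0005 -0.0128] -0.0173
[ 0.054  -0.0003 -0.0101] -0.0121
[ 0.0659 -0.0003 -0.0091] -0.0113
[ 0.0781 -0.0004 -0.0079] -0.0107
[ 0.0901 -0.0003 -0.0067] -0.0088
[ 0.1021 -0.0003 -0.0055] -0.0082
[ 1.14e-01 -1.00e-04 -4.40e-03] -0.0065
[ 0.1204 -0.0003 -0.0035] -0.005
```

The grip held, with the file axis pitched 5.4° in the tool frame. Next is the pose above the channel.

```bash
cat >> h.py <<'E'
TIP=np.array([.150,-.0003,.0015]); 
def restpose(foot,yaw,up,out):
    d=u(yaw);D=d*np.sqrt(.5)-np.array([0,0,np.sqrt(.5)]);N=d*np.sqrt(.5)+np.array([0,0,np.sqrt(.5)])
    Y=u(yaw-90); a=np.radians(5.4)
    X=np.cos(a)*D+np.sin(a)*N   # tool x ; file dir = cos a X + sin a Z
    Z=-np.cos(a)*N+np.sin(a)*D
    R=np.c_[X,Y,Z]; assert abs(np.linalg.det(R)-1)<1e-6
    return np.array(foot)+N*(.0025+out)-D*up-R@TIP,R
E
python3 -c "
from h import *
p,R=restpose([.521,.0585,.032],95,.006,.06);print(p,R);go(p,R)"
```

```text
[ 0.52780672 -0.01585903  0.17720618] [[-0.06715465  0.9961947   0.05555516]
 [ 0.76758121  0.08715574 -0.6349984 ]
 [-0.63742399  0.         -0.77051324]]
shift(old axes) [6.72 3.79 0.65] turn [ 0.52 -7.93  1.51] shift(new axes) [ 5.93  2.84 -4.08]
```

```bash
python3 -m pendant '[[[0.96,0.54,0],[0,0,0]],[[0.96,0.54,0],[0,0,0]],[[0.96,0.54,0],[0,0,0]],[[0.96,0.54,0],[0,0,0]],[[0.96,0.54,0],[0,0,0]],[[0.96,0.54,0],[0,0,0]],[[0.96,0.54,0],[0,0,0]]]' >/dev/null
python3 -m pendant '[[[0,0,0],[0.06,-0.98,0.19]],[[0,0,0],[0.06,-0.98,0.19]],[[0,0,0],[0.06,-0.98,0.19]],[[0,0,0],[0.06,-0.98,0.19]],[[0,0,0],[0.06,-0.98,0.19]],[[0,0,0],[0.06,-0.98,0.19]],[[0,0,0],[0.06,-0.98,0.19]],[[0,0,0],[0.06,-0.98,0.19]]]'
python3 -m pendant '[[[0,0,0],[0,0,0]],[[0,0,0],[0,0,0]]]' >/dev/null
python3 - <<'E'
from h import *
st(); p,R=restpose([.521,.0585,.032],95,.006,.06);go(p,R)
d=save("wrist","w2")
for n in("rest","rest_channel","file_tip","file"):
  print(n,[(np.round(r["point"],4).tolist(),round(r["conf"],2)) for r in landmark_of("wrist",n)[:2]])
E
```

```text
time_s: 10.2
position: [0.5276, -0.016, 0.2034]
tool_rot: [[-0.065, 0.996, 0.058], [0.77, 0.087, -0.632], [-0.634, 0.004, -0.773]]
ft_force: [-0.7, -0.1, -1.2]
grip_width: 0.0248
gripper_force: 68.8
10.45 [ 0.5279 -0.0162  0.2039] [[-0.065, 0.996, 0.059], [0.773, 0.087, -0.629], [-0.631, 0.005, -0.776]] q [  3.  25.  85. -41.  74.  11.] w 0.0249 f [-0.6 -0.1 -1.4] 68.8
shift(old axes) [ 0.43 -0.    0.51] turn [ 0.04 -0.09 -0.03] shift(new axes) [ 0.43 -0.    0.51]
rest [([0.339, -0.0465, 0.0031], 0.8), ([0.2595, -0.2898, 0.0025], 0.71)]
rest_channel [([0.3479, 0.0044, 0.0346], 0.91), ([0.2825, -0.2369, 0.029], 0.61)]
file_tip []
file [([0.5273, 0.0145, 0.1932], 0.78)]
```

View pics/w2.png

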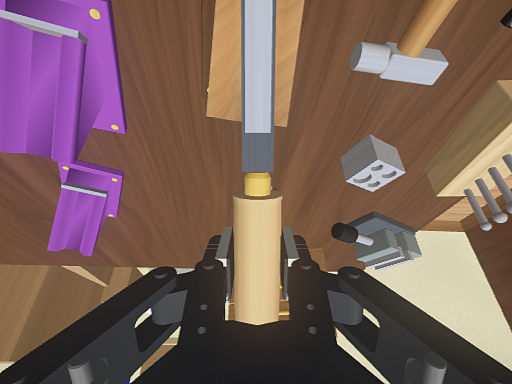

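The wrist view shows the blade over the channel. The wedge's edges, (208,110)→(221,0) and (288,125)→(304,0), lean about 7° against the blade. So the rest's yaw is 85° rather than 95°, which fits the landmarks and the rectangle fit. I'll correct for that.

```bash
python3 -c "
from h import *
for o in(.05,.02,0):
  p,R=restpose([.5237,.0588,.032],85,.006,o);print(p);go(p,R)"
```

```text
[ 0.51687471 -0.02265548  0.17013512]
shift(old axes) [ 0.44 -0.29  0.74] turn [ 1.31 -0.08  1.5 ] shift(new axes) [ 0.41 -0.26  0.77]
[ 0.51502586 -0.04378797  0.14892191]
shift(old axes) [ 0.37 -0.39  1.48] turn [ 1.31 -0.08  1.5 ] shift(new axes) [ 0.34 -0.26  1.52]
[ 0.51379329 -0.05787629  0.13477978]
shift(old axes) [ 0.32 -0.45  1.98] turn [ 1.31 -0.08  1.5 ] shift(new axes) [ 0.29 -0.26  2.02]
```

```bash
python3 -m pendant '[[[0,0,0],[0.65,-0.04,0.75]],[[0,0,0],[0.66,-0.04,0.75]],[[0.2,-0.13,0.38],[0,0,0]],[[0.2,-0.13,0.38],[0,0,0]],[[0,0,0],[0,0,0]],[[0,0,0],[0,0,0]]]'
python3 - <<'E'
from h import *
st()
d=save("wrist","w3"); P=cloud(d)
o=observe();T=np.array(o["tool_rot"]);q=(P-o["position"])@T
# cross-sections of the rest in tool frame beyond the ferrule
for v in(10,30,50,70,90,110):
  r=q[v,180:340]; print(v,"x",round(np.median(r[:,0]),3),[ (180+i,round(1000*r[i,1]),round(1000*r[i,2])) for i in range(0,160,8)])
for o_ in(.05,.02,0):
  p,R=restpose([.5237,.0588,.032],85,.006,o_);go(p,R)
E
```

```text
time_s: 11.45
position: [0.5174, -0.0223, 0.1713]
tool_rot: [[0.067, 0.996, -0.054], [0.767, -0.086, -0.635], [-0.638, 0.001, -0.77]]
ft_force: [0.4, 1.0, -0.3]
grip_width: 0.0246
gripper_force: 68.9
11.45 [ 0.5174 -0.0223  0.1713] [[0.067, 0.996, -0.054], [0.767, -0.086, -0.635], [-0.638, 0.001, -0.77]] q [  3.  28.  85. -40.  77.  21.] w 0.0246 f [ 0.4  1.  -0.3] 68.9
10 x 0.13 [(180, -61, 100), (188, -55, 101), (196, -48, 99), (204, -40, 89), (212, -27, 40), (220, -22, 41), (228, -17, 40), (236, -13, 48), (244, -6, -1), (252, -3, -2), (260, 1, -1), (268, 5, -3), (276, 12, 53), (284, 16, 45), (292, 20, 38), (300, 25, 41), (308, 30, 41), (316, 44, 89), (324, 53, 101), (332, 59, 100)]
30 x 0.119 [(180, -64, 108), (188, -58, 110), (196, -51, 109), (204, -42, 96), (212, -27, 38), (220, -22, 39), (228, -18, 38), (236, -13, 46), (244, -6, -2), (252, -3, -3), (260, 1, -4), (268, 5, -2), (276, 12, 51), (284, 16, 44), (292, 21, 39), (300, 25, 39), (308, 30, 39), (316, 49, 110), (324, 55, 109), (332, 62, 110)]
50 x 0.108 [(180, -68, 121), (188, -61, 120), (196, -54, 121), (204, -47, 121), (2
[... 813 characters left out ...]
7), (300, 27, 36), (308, 52, 147), (316, 60, 147), (324, 68, 148), (332, 76, 148)]
110 x 0.073 [(180, -85, 163), (188, -76, 164), (196, -67, 165), (204, -58, 165), (212, -29, 36), (220, -24, 34), (228, -19, 35), (236, -14, 41), (244, -7, -6), (252, -3, -5), (260, 1, -6), (268, 5, -7), (276, 13, 45), (284, 17, 37), (292, 22, 36), (300, 27, 34), (308, 56, 163), (316, 65, 163), (324, 74, 164), (332, 82, 163)]
shift(old axes) [ 0.01 -0.01  0.03] turn [ 0.02  0.   -0.  ] shift(new axes) [ 0.01 -0.01  0.03]
shift(old axes) [-0.06 -0.01  0.78] turn [ 0.02  0.   -0.  ] shift(new axes) [-0.06 -0.01  0.78]
shift(old axes) [-0.11 -0.01  1.28] turn [ 0.02  0.   -0.  ] shift(new axes) [-0.11 -0.01  1.28]
```

View pics/w3.png

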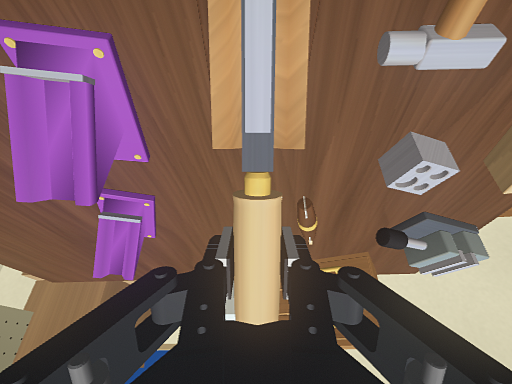

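The blade now runs parallel to the channel, with wedge sides at columns 210 and 308 and the blade at 244–271. It sits within 1 mm of centre, and 50 mm remain to the floor. I'll lower it.

```bash
python3 -m pendant '[[[-0.04,0.01,0.4],[0,0,0]],[[-0.04,0.01,0.4],[0,0,0]],[[-0.02,0,0.2],[0,0,0]],[[0,0,0.15],[0,0,0]],[[0,0,0],[0,0,0]],[[0,0,0],[0,0,0]]]'
python3 - <<'E'
from h import *
st();p,R=restpose([.5237,.0588,.032],85,.006,0);go(p,R)
E
```

```text
time_s: 12.25
position: [0.515, -0.0544, 0.1379]
tool_rot: [[0.066, 0.996, -0.055], [0.767, -0.086, -0.635], [-0.638, 0.0, -0.77]]
ft_force: [0.0, -0.4, -2.0]
grip_width: 0.0246
gripper_force: 68.9
12.25 [ 0.515  -0.0544  0.1379] [[0.066, 0.996, -0.055], [0.767, -0.086, -0.635], [-0.638, 0.0, -0.77]] q [ -1.  30.  89. -42.  71.  22.] w 0.0246 f [ 0.  -0.4 -2. ] 68.9
shift(old axes) [-0.02 -0.02  0.12] turn [0.01 0.   0.01] shift(new axes) [-0.02 -0.02  0.12]
```

```bash
python3 -m pendant '[[[-0.01,0,0.06],[0,0,0]],[[0,0,0.05],[0,0,0]],[[0,0,0],[0,0,0]],[[0,0,0],[0,0,0]]]'
python3 - <<'E'
from h import *
st();p,R=restpose([.5237,.0588,.032],85,.006,0);go(p,R)
d=get_image("wrist"); P=cloud(d)
o=observe();T=np.array(o["tool_rot"]);q=(P-o["position"])@T
for v in(10,60,110):
  r=q[v,190:330:6]; print(v,round(np.median(r[:,0]),3),(1000*r[:,1:]).round().astype(int).tolist())
E
```

```text
time_s: 12.75
position: [0.5148, -0.0576, 0.1349]
tool_rot: [[0.067, 0.996, -0.054], [0.767, -0.086, -0.635], [-0.638, 0.001, -0.77]]
ft_force: [-1.2, 2.7, 5.5]
grip_width: 0.0246
gripper_force: 69.5
12.75 [ 0.5148 -0.0576  0.1349] [[0.067, 0.996, -0.054], [0.767, -0.086, -0.635], [-0.638, 0.001, -0.77]] q [ -1.  30.  89. -43.  70.  22.] w 0.0246 f [-1.2  2.7  5.5] 69.5
shift(old axes) [-0.   -0.02  0.01] turn [0.01 0.   0.  ] shift(new axes) [-0.   -0.02  0.01]
10 0.115 [[-28, -14], [-26, -13], [-23, -14], [-21, -13], [-18, -13], [-16, -10], [-14, -6], [-12, -1], [-9, 1], [-6, -5], [-3, -6], [-1, -6], [2, -5], [5, -5], [7, -5], [10, 0], [13, -1], [15, -8], [17, -13], [20, -12], [22, -13], [25, -12], [27, -12], [29, -13]]
60 0.095 [[-30, -14], [-27, -15], [-24, -15], [-22, -15], [-19, -15], [-17, -13], [-14, -9], [-12, -5], [-9, 0], [-6, -7], [-4, -7], [-1, -6], [2, -6], [5, -7], [8, -6], [11, -1], [13, -6], [15, -9], [17, -15], [20, -15], [23, -15], [25, -14], [28, -14], [55, 84]]
110 0.074 [[-62, 115], [-28, -17], [-25, -17], [-22, -17], [-20, -17], [-17, -15], [-15, -12], [-12, -7], [-10, -1], [-7, -8], [-4, -8], [-1, -8], [2, -9], [5, -9], [8, -2], [11, -4], [14, -9], [16, -12], [18, -17], [21, -16], [24, -17], [26, -16], [29, -17], [66, 115]]
```

The force shows the blade seated on the floor, so I'll open and back off along the tool axis.

```bash
python3 -m pendant '[[[0,0,0],[0,0,0]],[[0,0,0],[0,0,0]],[[0,0,0],[0,0,0]],[[0,0,0],[0,0,0]],[[0,0,-0.5],[0,0,0]],[[0,0,-1],[0,0,0]],[[0,0,-1],[0,0,0]],[[0,0,0],[0,0,0]]]' 0.8
python3 - <<'E'
from h import *
st()
d=get_image("wrist"); P=cloud(d)
for c in("wrist","scene"):
  if c!="wrist": d=save(c,"s2",(190,150,350,270),4)
  for n in("file","file_handle","file_tip"):
    print(c,n,[(np.round(r["point"],4).tolist(),round(r["conf"],2)) for r in landmark_of(c,n)[:1]])
L=regions_of("wrist","file");get_image("wrist")
L=regions_of("wrist","file"); p=P[L[0]["mask"]]
foot=np.array([.5237,.0588,.032]);dd=u(85);D=dd*.7071-[0,0,.7071];N=dd*.7071+[0,0,.7071];Y=u(-5)
q=(p-foot)@np.c_[D,Y,N]; q=q[(abs(q[:,1])<.03)&(abs(q[:,2])<.05)]
print(L[0]["conf"])
for a in np.arange(-.21,.01,.01):
  s=(q[:,0]>=a)&(q[:,0]<a+.01)
  if s.sum()>3: print(np.round(1000*q[s].mean(0),1),round(1000*q[s,2].max(),1),s.sum())
E
```

```text
time_s: 13.8
position: [0.521, 0.0071, 0.2134]
tool_rot: [[0.068, 0.996, -0.05], [0.768, -0.084, -0.635], [-0.637, 0.004, -0.771]]
ft_force: [0.1, 0.1, -0.1]
grip_width: 0.0684
gripper_force: 0.0
13.8 [0.521  0.0071 0.2134] [[0.068, 0.996, -0.05], [0.768, -0.084, -0.635], [-0.637, 0.004, -0.771]] q [  6.  27.  80. -39.  84.  19.] w 0.0684 f [ 0.1  0.1 -0.1] 0.0
wrist file [([0.5276, 0.0617, 0.0348], 0.68)]
wrist file_handle [([0.5157, -0.0506, 0.1454], 0.82)]
wrist file_tip [([0.5288, 0.0619, 0.0358], 0.79)]
scene file [([0.5185, -0.0209, 0.1192], 0.61)]
scene file_handle [([0.5166, -0.0519, 0.1476], 0.67)]
scene file_tip [([0.5245, 0.0639, 0.036], 0.71)]
0.95
[-194.4    1.6   12.4] 16.0 204
[-185.     1.3   13. ] 16.6 282
[-175.     1.6   13. ] 16.4 295
[-165.     1.8   12.8] 16.9 307
[-155.     1.6   12.9] 16.8 307
[-145.1    1.9   13. ] 16.7 315
[-135.     2.1   12.8] 16.6 315
[-124.8    1.9   12.3] 16.7 344
[-115.2    1.6    7.8] 10.1 159
[-104.9    1.8    4.7] 8.9 203
[-95.2   2.2   4.2] 6.5 228
[-85.1   2.3   4.3] 6.6 234
[-75.    2.2   4.4] 7.1 240
[-64.9   2.7   4.3] 6.9 261
[-54.9   2.7   4.3] 6.7 251
[-45.    2.8   4.3] 6.6 258
[-35.    2.6   4.4] 7.1 262
[-25.    2.6   4.4] 6.5 276
[-15.    2.7   4.3] 6.8 276
[-5.3  2.6  4.3] 6.6 266
```

View pics/s2.png

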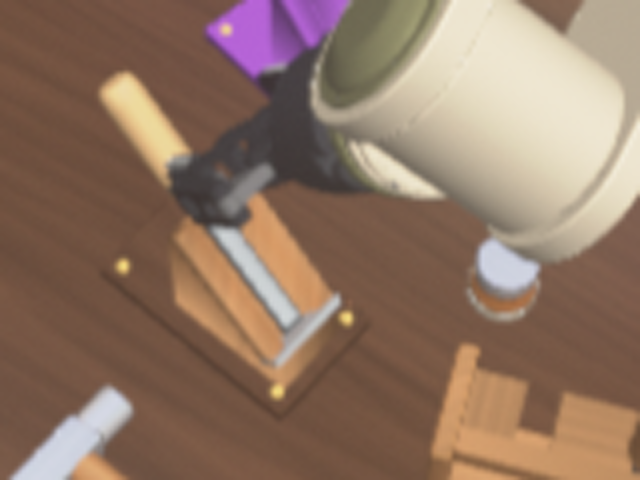

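The crop shows the file lying in the channel with its tip by the toe plate, crop (295,320), and its handle overhanging up to (120,90). Now the regrasp from the butt end, along the handle.

```bash
cat >> h.py <<'E'
foot=np.array([.5237,.0588,.032]);dd=u(85);D=dd*.7071-[0,0,.7071];N=dd*.7071+[0,0,.7071];Y=u(-5)
RG=np.c_[N,Y,D]
def gp(s,n=.003): return foot+D*s+N*n+Y*.0017
E
python3 -c "
from h import *
print(np.linalg.det(RG),gp(-.25),gp(-.145))
go(gp(-.25),RG);go(gp(-.145),RG)"
```

```text
0.9999808199999999 [ 0.51017146 -0.11533725  0.2108963 ] [ 0.51664238 -0.04137428  0.1366508 ]
shift(old axes) [-2.33  0.02  1.94] turn [-1.000e-02  1.692e+01  1.000e-02] shift(new axes) [-2.15  0.02 -2.14]
shift(old axes) [0.28 0.02 2.19] turn [-1.000e-02  1.692e+01  1.000e-02] shift(new axes) [-2.15  0.02  0.49]
```

```bash
python3 -m pendant '[[[0,0,-0.5],[0,1,0]],[[0,0,0],[0,1,0]],[[0,0,0],[0,1,0]],[[0,0,0],[0,1,0]],[[0,0,0],[0,1,0]],[[0,0,0],[0,1,0]],[[0,0,0],[0,1,0]],[[0,0,0],[0,1,0]]]' >/dev/null
python3 -m pendant '[[[0,0,0],[0,1,0]],[[0,0,0],[0,1,0]],[[0,0,0],[0,1,0]],[[0,0,0],[0,1,0]],[[0,0,0],[0,1,0]],[[0,0,0],[0,1,0]],[[0,0,0],[0,1,0]],[[0,0,0],[0,1,0]]]' >/dev/null
python3 -m pendant '[[[0,0,-0.8],[0,0.9,0]],[[0,0,-0.9],[0,0,0]],[[0,0,-0.9],[0,0,0]],[[0,0,0],[0,0,0]],[[0,0,0],[0,0,0]]]'
python3 -c "
from h import *
st();go(gp(-.25),RG);go(gp(-.145),RG)"
```

```text
time_s: 16.98
position: [0.5148, -0.0522, 0.3016]
tool_rot: [[0.062, 0.996, 0.06], [0.705, -0.086, 0.704], [0.706, -0.001, -0.708]]
ft_force: [0.8, 0.7, 0.7]
grip_width: 0.0687
gripper_force: 0.0
16.98 [ 0.5148 -0.0522  0.3016] [[0.062, 0.996, 0.06], [0.705, -0.086, 0.704], [0.706, -0.001, -0.708]] q [-37.  22.  75.  39. 107. -29.] w 0.0687 f [0.8 0.7 0.7] 0.0
shift(old axes) [-2.72  0.02  0.49] turn [-0.02  0.02 -0.  ] shift(new axes) [-2.72  0.02  0.48]
shift(old axes) [-2.72  0.03  3.11] turn [-0.02  0.02 -0.  ] shift(new axes) [-2.72  0.02  3.11]
```

```bash
python3 -m pendant '[[[-0.9,0,0],[0,0,0]],[[-0.9,0,0],[0,0,0]],[[-0.92,0.02,0],[0,0,0]],[[0,0,0],[0,0,0]],[[0,0,0],[0,0,0]]]'
python3 - <<'E'
from h import *
st();go(gp(-.25),RG);go(gp(-.145),RG)
d=save("wrist","w4");P=cloud(d);o=observe();T=np.array(o["tool_rot"])
L=regions_of("wrist","file_handle")
for r in L[:2]:
  q=(P[r["mask"]]-o["position"])@T; q=q[(abs(q[:,1])<.04)&(abs(q[:,0])<.06)&(q[:,2]>0)]
  print(r["conf"],len(q))
  for a in np.arange(0,.25,.015):
    s=(q[:,2]>=a)&(q[:,2]<a+.015)
    if s.sum()>5: print(np.round(1000*q[s].mean(0),1),"xmax",round(1000*q[s,0].max(),1),"y",np.round(1000*np.percentile(q[s,1],[2,98]),1))
E
```

```text
time_s: 17.6
position: [0.5093, -0.1285, 0.2258]
tool_rot: [[0.061, 0.996, 0.06], [0.706, -0.085, 0.703], [0.706, -0.0, -0.708]]
ft_force: [0.1, 0.3, 0.2]
grip_width: 0.0683
gripper_force: 0.0
17.6 [ 0.5093 -0.1285  0.2258] [[0.061, 0.996, 0.06], [0.706, -0.085, 0.703], [0.706, -0.0, -0.708]] q [-44.  29.  76.  34. 104. -39.] w 0.0683 f [0.1 0.3 0.2] 0.0
shift(old axes) [-0.03 -0.01  0.5 ] turn [-0.02  0.02  0.01] shift(new axes) [-0.03 -0.01  0.5 ]
shift(old axes) [-0.02 -0.    3.12] turn [-0.02  0.02  0.01] shift(new axes) [-0.03 -0.01  3.12]
0.58 1197
[-0.4 -1.2 70.6] xmax 10.4 y [-11.8   9.7]
[ 7.9 -1.3 80.8] xmax 11.2 y [-13.6  10.8]
[ 8.9 -1.7 97. ] xmax 11.4 y [-13.4   9.8]
[  9.1  -1.6 112.5] xmax 11.3 y [-13.4   9.5]
[  9.1  -2.  127.2] xmax 11.4 y [-13.3   9.5]
[  8.5  -1.6 143.4] xmax 11.1 y [-13.8  10. ]
[ -2.4   0.3 202.6] xmax 1.2 y [-8.5 18.9]
[  1.   -1.8 217.1] xmax 1.3 y [-9.   6.2]
[  1.   -1.1 233.7] xmax 1.4 y [-9.3  6.4]
[  1.   -1.4 250. ] xmax 1.3 y [-8.1  5.3]
```

```bash
python3 -m pendant '[[[-0.05,-0.04,0.7],[0,0,0]],[[0,0,0.8],[0,0,0]],[[0,0,0.8],[0,0,0]],[[0,0,0.6],[0,0,0]],[[0,0,0.22],[0,0,0]],[[0,0,0],[0,0,0]],[[0,0,0],[0,0,0]]]'
python3 -m pendant '[[[0,0,0],[0,0,0]],[[0,0,0],[0,0,0]],[[0,0,0],[0,0,0]],[[0,0,0],[0,0,0]],[[0,0,0],[0,0,0]]]' 0 70
python3 -c "
from h import *
st()"
```

```text
time_s: 18.58
position: [0.5154, -0.0438, 0.1364]
tool_rot: [[0.06, 0.996, 0.062], [0.707, -0.087, 0.702], [0.705, 0.001, -0.709]]
ft_force: [0.5, -0.4, 0.7]
grip_width: 0.0678
gripper_force: 0.0
time_s: 19.2
position: [0.5154, -0.0436, 0.136]
tool_rot: [[0.061, 0.996, 0.062], [0.706, -0.087, 0.702], [0.705, 0.001, -0.709]]
ft_force: [0.7, -4.2, 4.8]
grip_width: 0.0254
gripper_force: 68.7
19.2 [ 0.5154 -0.0436  0.136 ] [[0.061, 0.996, 0.062], [0.706, -0.087, 0.702], [0.705, 0.001, -0.709]] q [-37.  32.  88.  37.  88. -43.] w 0.0254 f [ 0.7 -4.2  4.8] 68.7
```

Gripped. I'll lift off the rest along its normal, turn the file upright and carry it to the front of the slot.

```bash
python3 -m pendant '[[[0.4,0,0],[0,0,0]],[[0.8,0,0],[0,0,0]],[[0.8,0,0],[0,0,0]],[[0.8,0,-0.4],[0,0,0]],[[0.5,0,-0.8],[0,0,0]],[[0,0,0],[0,0,0]]]'
python3 -c "
from h import *
st();go([.46,.2075,.25],Rzx([0,0,-1],u(19.7)))"
```

```text
time_s: 19.95
position: [0.5204, 0.0162, 0.2643]
tool_rot: [[0.059, 0.996, 0.063], [0.707, -0.086, 0.702], [0.704, 0.003, -0.71]]
ft_force: [0.2, 1.0, -1.6]
grip_width: 0.0258
gripper_force: 69.0
19.95 [0.5204 0.0162 0.2643] [[0.059, 0.996, 0.063], [0.707, -0.086, 0.702], [0.704, 0.003, -0.71]] q [-31.  22.  82.  40.  98. -28.] w 0.0258 f [ 0.2  1.  -1.6] 69.0
shift(old axes) [ 3.04 -1.92  3.51] turn [ 1.96 -8.81 -4.66] shift(new axes) [5.01 0.19 0.36]
```

```bash
python3 -m pendant '[[[0,0,0],[0.22,-0.98,-0.52]],[[0,0,0],[0.22,-0.98,-0.52]],[[0,0,0],[0.22,-0.98,-0.52]],[[0,0,0],[0.22,-0.98,-0.52]],[[0,0,0],[0.22,-0.98,-0.52]],[[0,0,0],[0.22,-0.98,-0.52]],[[0,0,0],[0.22,-0.98,-0.52]],[[0,0,0],[0.22,-0.98,-0.52]]]' >/dev/null
python3 -m pendant '[[[0,0,0],[0.22,-0.97,-0.52]],[[0.83,0.03,0],[0,0,0]],[[0.83,0.03,0],[0,0,0]],[[0.83,0.03,0],[0,0,0]],[[0.83,0.03,0],[0,0,0]],[[0.83,0.03,0],[0,0,0]],[[0.83,0.03,0],[0,0,0]],[[0,0,0],[0,0,0]]]'
python3 - <<'E'
from h import *
st();go([.46,.2075,.25],Rzx([0,0,-1],u(19.7)))
d=save("wrist","w5");P=cloud(d)
for n in("rack","rack_slot","file","file_tip"):
  print(n,[(np.round(r["point"],4).tolist(),round(r["conf"],2)) for r in landmark_of("wrist",n)[:2]])
o=observe();T=np.array(o["tool_rot"])
m=(abs(P[...,2]-.148)<.006)
p=P[m];p=p[(p[:,0]>.42)&(p[:,0]<.62)&(p[:,1]>.15)&(p[:,1]<.42)]
(c,s,a)=cv2.minAreaRect((p[:,:2]*1000).astype(np.float32));print(len(p),c,s,a)
E
```

```text
time_s: 21.95
position: [0.458, 0.2076, 0.2619]
tool_rot: [[-0.343, 0.939, -0.008], [0.939, 0.343, 0.001], [0.004, -0.007, -1.0]]
ft_force: [0.3, -1.4, -0.8]
grip_width: 0.0258
gripper_force: 68.8
21.95 [0.458  0.2076 0.2619] [[-0.343, 0.939, -0.008], [0.939, 0.343, 0.001], [0.004, -0.007, -1.0]] q [11. 16. 78.  0. 86. -9.] w 0.0258 f [ 0.3 -1.4 -0.8] 68.8
shift(old axes) [-0.02  0.05  0.3 ] turn [-0.08 -0.04  0.07] shift(new axes) [-0.02  0.05  0.3 ]
rack [([0.5175, 0.2957, 0.0005], 0.78)]
rack_slot [([0.5327, 0.2305, 0.1469], 0.58), ([0.49, 0.3535, 0.1422], 0.2)]
file [([0.4582, 0.2092, 0.2378], 0.71)]
file_tip [([0.4592, 0.2055, 0.1144], 0.89)]
8211 (488.513916015625, 277.1771240234375) (127.19986724853516, 211.6482696533203) 21.655515670776367
```

View pics/w5.png

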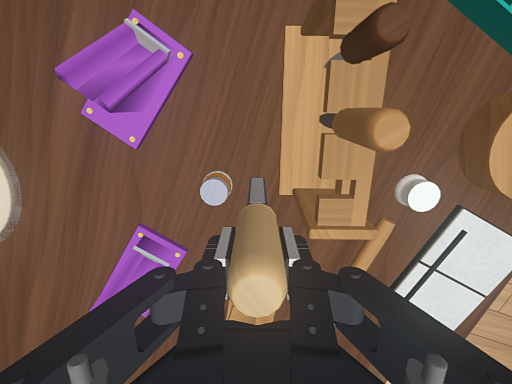

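The wrist view shows the file upright, its tip at (258,182), in front of the rack. The empty slot is the notch at about (335,188), nearest the camera, below the half-round file's handle at (375,130). I'll measure the slot edges from the depth.

```bash
python3 - <<'E'
from h import *
d=get_image("wrist");P=cloud(d);p=P[(abs(P[...,2]-.148)<.005)]
d2=get_image("top");P2=cloud(d2)
O=np.array([.5168,.2946])
def fr(p,yaw): return (p[:,:2]-O)@np.c_[u(yaw)[:2],u(yaw+90)[:2]]
p=p[(np.hypot(*(p[:,:2]-[.515,.28]).T)<.14)&(np.hypot(*(p[:,:2]-[.458,.2076]).T)>.055)]
for yaw in(18.5,19.7,21):
  q=fr(p,yaw)*1000; f=q[abs(q[:,0])<40]
  e=[np.percentile(f[(f[:,1]>a)&(f[:,1]<a+6),0],98).round(1) for a in range(-50,70,10) if ((f[:,1]>a)&(f[:,1]<a+6)).sum()>3]
  print(yaw,"back edge",e)
q=fr(p,19.7)*1000
for a in range(-100,-30,3):
  s=q[(q[:,1]>=a)&(q[:,1]<a+3)&(abs(q[:,0])<50)]
  if len(s): h,_=np.histogram(s[:,0],np.arange(-40,44,4)); print(a,"".join(f"{x:3d}" for x in h))
E
```

```text
18.5 back edge [np.float64(27.0), np.float64(26.8), np.float64(26.6), np.float64(6.8), np.float64(-13.3), np.float64(-15.2), np.float64(15.1), np.float64(25.7), np.float64(25.5), np.float64(25.4), np.float64(25.3), np.float64(26.2)]
19.7 back edge [np.float64(26.0), np.float64(25.9), np.float64(26.0), np.float64(6.4), np.float64(-12.9), np.float64(-15.3), np.float64(22.7), np.float64(26.2), np.float64(26.2), np.float64(26.3), np.float64(26.3), np.float64(27.5)]
21 back edge [np.float64(25.0), np.float64(25.1), np.float64(25.3), np.float64(6.0), np.float64(-13.0), np.float64(-15.2), np.float64(23.1), np.float64(26.8), np.float64(26.9), np.float64(27.2), np.float64(27.5), np.float64(28.6)]
-100   0  0  0  0 10 12  9 12  9 10 11  9  9 11  9  8  8  0  0  0
-97   0  0  0  0 11 10 11  8 11  9  8 10 11 10 10 13  7  0  0  0
-94   0  0  0  0 11 10 12 12 10 10 12 11 11 10 11 10  7  0  0  0
-91   0  0  0  0 11  8 11 10 12 10 11 10  9 11 11 11  8  0  0  0
-88   0  0  0  0 12 12  9 10  9 11  7 11 11 11  7 11  8  0  0  0
-85   0  0  0  0 11 11 12 11 10 12 12 11 11 12 12 12  8  0  0  0
-82   0  0  
[... 457 characters left out ...]
 0  0  0  0  0  0  0  0  0  5  9 11 11  8  0  0  0
-58   0  0  0  0  0  0  0  0  0  0  0  0  3 16 13 11  7  0  0  0
-55   0  0  0  0  8 10  8 10 11  8  9 12 11 13 11  9  9  0  0  0
-52   0  0  0  0 15 10 13 11 13 11 12 10  9 12 13 11 11  0  0  0
-49   0  0  0  0 12 12 12 14 11 12 13 16 11 11 12 14  8  0  0  0
-46   0  0  0  0 11 11 13 10 13 12 12 10 13 14 13 11  9  0  0  0
-43   0  0  0  0 15 12 13 12 11 11 12 11 14 12 11 12  9  0  0  0
-40   0  0  0  0 11 13 12 14 12 15 13 11 12 12 13 14  8  0  0  0
-37   0  0  0  0 13 14 12 12 14 13 15 13 13 14 12 13 10  0  0  0
-34   0  0  0  0 16 13 13 14 13 11 13 12 13 12 12 13 11  0  0  0
-31   0  0  0  0 13 12 13 14 15 13 14 16 14 15 18 12 11  0  0  0
```

```bash
python3 - <<'E'
from h import *
d=get_image("wrist");P=cloud(d);o=observe();T=np.array(o["tool_rot"])
q=((P-o["position"])@T).reshape(-1,3)*1000
q=q[(abs(q[:,1])<25)&(abs(q[:,0])<30)&(q[:,2]>-40)&(q[:,2]<160)]
for a in range(-40,160,8):
  s=q[(q[:,2]>=a)&(q[:,2]<a+8)]
  if len(s)>5: print(a,len(s),"xmax",np.percentile(s[:,0],95).round(1),"y",np.percentile(s[:,1],[3,97]).round(1))
st()
p0=np.array([.5349,.2321,.195]);R=Rzx([0,0,-1],u(19.7));go(p0-u(19.7)*.06,R)
E
```

```text
-40 1015 xmax 14.5 y [-19.   16.8]
-32 773 xmax 14.3 y [-23.6  23.7]
-24 677 xmax 14.2 y [-23.5  23.7]
-16 549 xmax 14.1 y [-23.7  23.3]
-8 328 xmax 13.9 y [-19.4  18.1]
0 186 xmax 13.8 y [-12.5  10.9]
8 156 xmax 13.4 y [-12.4  10.2]
16 146 xmax 13.0 y [-12.5  10.6]
24 66 xmax 13.2 y [-13.   10.8]
48 7 xmax 2.4 y [-8.5  6.2]
56 64 xmax 2.4 y [-8.7  6.5]
64 52 xmax 2.0 y [-8.2  6.4]
72 49 xmax 1.9 y [-8.4  6.3]
80 50 xmax 1.6 y [-8.7  6.5]
88 40 xmax 1.5 y [-8.1  6.5]
96 44 xmax 1.3 y [-8.   6.9]
104 33 xmax 1.2 y [-8.5  6.2]
112 30 xmax 0.8 y [-8.7  6.4]
120 32 xmax 0.8 y [-8.   6.6]
128 28 xmax 0.6 y [-8.1  6.8]
136 17 xmax 0.6 y [-7.8  6.6]
144 14 xmax 0.2 y [-8.   5.7]
22.35 [0.4596 0.2056 0.2632] [[-0.338, 0.941, -0.005], [0.941, 0.338, 0.001], [0.003, -0.004, -1.0]] q [11. 16. 78.  0. 86. -9.] w 0.0254 f [-0.5 -0.7 -1.7] 68.8
shift(old axes) [-0.02  0.5   1.7 ] turn [-0.04 -0.03  0.02] shift(new axes) [-0.01  0.5   1.71]
```

```bash
python3 -m pendant '[[[0,0.2,0.5],[-0.04,0.22,0]],[[0,0.3,0.7],[0,0,0]],[[0,0,0.5],[0,0,0]],[[0,0,0],[0,0,0]],[[0,0,0],[0,0,0]]]'
python3 - <<'E'
from h import *
o=observe();T=np.array(o["tool_rot"]);st()
s=np.array(o["position"])+T@[-.0003,-.001,.028]; t=np.array(o["position"])+T@[-.0024,-.001,.148]
print("shoulder",s,"tip",t,"tool-frame shift to slot +12mm", T.T@(np.array([.5349,.2321,.160])-s)/.04)
E
```

```text
time_s: 22.98
position: [0.4782, 0.2138, 0.1963]
tool_rot: [[-0.339, 0.941, -0.006], [0.941, 0.339, 0.021], [0.022, 0.001, -1.0]]
ft_force: [0.6, -0.9, -1.2]
grip_width: 0.0256
gripper_force: 68.9
22.98 [0.4782 0.2138 0.1963] [[-0.339, 0.941, -0.006], [0.941, 0.339, 0.021], [0.022, 0.001, -1.0]] q [ 11.  21.  82.   1.  77. -10.] w 0.0256 f [ 0.6 -0.9 -1.2] 68.9
shoulder [0.47718931 0.21379251 0.16830461] tip [0.47717065 0.21433609 0.04828747] tool-frame shift to slot +12mm [-0.06298384  1.51220533  0.2083916 ]
```

Upright and aligned. I'll go into the slot, keeping the shoulder above the rail.

```bash
python3 -m pendant '[[[-0.06,0.3,0.1],[0,0,0]],[[0,0.4,0.1],[0,0,0]],[[0,0.4,0],[0,0,0]],[[0,0.41,0],[0,0,0]],[[0,0,0],[0,0,0]],[[0,0,0],[0,0,0]]]'
python3 - <<'E'
from h import *
o=observe();T=np.array(o["tool_rot"]);st()
s=np.array(o["position"])+T@[-.0003,-.001,.028]
print("shoulder",s, T.T@(np.array([.5349,.2321,.148])-s)/.04)
E
```

```text
time_s: 23.72
position: [0.5352, 0.2322, 0.1874]
tool_rot: [[-0.339, 0.941, -0.008], [0.94, 0.339, 0.021], [0.022, -0.0, -1.0]]
ft_force: [0.3, 0.0, 0.4]
grip_width: 0.0255
gripper_force: 69.0
23.73 [0.5352 0.2322 0.1874] [[-0.339, 0.941, -0.008], [0.94, 0.339, 0.021], [0.022, -0.0, -1.0]] q [11. 27. 73.  1. 80. -9.] w 0.0255 f [0.3 0.  0.4] 69.0
shoulder [0.53410855 0.23217472 0.15936137] [-0.01472925  0.01803938  0.28377457]
```

```bash
python3 -m pendant '[[[0,0,0.15],[0,0,0]],[[0,0,0.08],[0,0,0]],[[0,0,0.05],[0,0,0]],[[0,0,0],[0,0,0]],[[0,0,0],[0,0,0]]]'
python3 - <<'E'
from h import *
d=save("scene","s3",(270,200,430,320),4);st()
E
```

```text
time_s: 24.35
position: [0.5353, 0.2326, 0.1763]
tool_rot: [[-0.339, 0.941, -0.007], [0.94, 0.339, 0.021], [0.022, 0.0, -1.0]]
ft_force: [-0.1, -0.3, 0.2]
grip_width: 0.0256
gripper_force: 69.0
24.4 [0.5354 0.2325 0.1763] [[-0.339, 0.941, -0.007], [0.941, 0.339, 0.021], [0.022, 0.0, -1.0]] q [11. 28. 74.  1. 78. -9.] w 0.0259 f [ 0.1 -0.  -0.4] 69.0
```

View pics/s3.png

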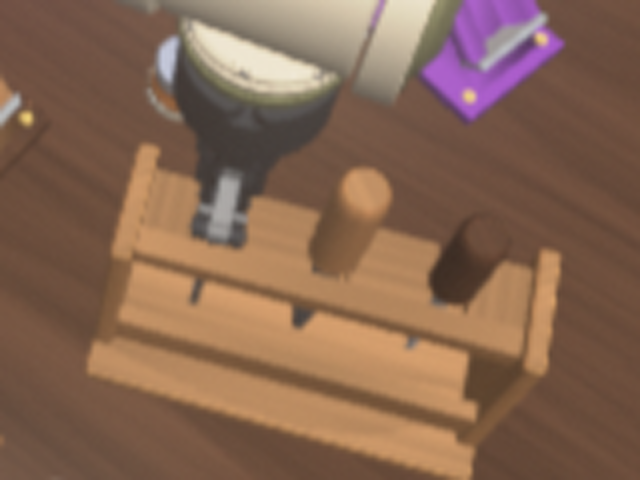

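The crop shows the file in the end slot, with its blade visible below the rail at (197,290). The rail isn't carrying weight yet, so I'll lower a little until it does.

```bash
python3 -m pendant '[[[0,0,0.03],[0,0,0]],[[0,0,0.03],[0,0,0]],[[0,0,0],[0,0,0]],[[0,0,0],[0,0,0]]]'
```

```text
time_s: 24.9
position: [0.5353, 0.2326, 0.1747]
tool_rot: [[-0.339, 0.941, -0.006], [0.94, 0.339, 0.021], [0.022, 0.001, -1.0]]
ft_force: [-1.2, -1.1, 4.3]
grip_width: 0.0257
gripper_force: 69.9
```

Contact with the rail. I'll open part way and retreat straight up.

```bash
python3 -m pendant '[[[0,0,0],[0,0,0]],[[0,0,0],[0,0,0]],[[0,0,0],[0,0,0]],[[0,0,0],[0,0,0]],[[0,0,-0.3],[0,0,0]],[[0,0,-0.8],[0,0,0]],[[0,0,-1],[0,0,0]],[[0,0,-1],[0,0,0]]]' 0.7
python3 -m pendant '[[[0,-0.5,-0.5],[0,0,0]],[[0,-1,0],[0,0,0]],[[0,-1,0],[0,0,0]],[[0,-1,0],[0,0,0]],[[0,0,0],[0,0,0]],[[0,0,0],[0,0,0]]]'
python3 - <<'E'
from h import *
d=save("scene","s4",(270,200,430,320),4);st()
for c in("scene","wrist","top"):
  get_image(c)
  for n in("file","file_tip","halfround_file"): print(c,n,[(np.round(r["point"],4).tolist(),round(r["conf"],2)) for r in landmark_of(c,n)[:2]])
E
```

```text
time_s: 25.9
position: [0.536, 0.2299, 0.2999]
tool_rot: [[-0.339, 0.941, -0.007], [0.941, 0.339, 0.021], [0.022, 0.001, -1.0]]
ft_force: [-0.1, -0.6, -0.2]
grip_width: 0.0597
gripper_force: 0.0
time_s: 26.65
position: [0.4052, 0.1822, 0.3184]
tool_rot: [[-0.339, 0.941, -0.006], [0.941, 0.339, 0.021], [0.022, 0.001, -1.0]]
ft_force: [-0.4, -0.3, 1.0]
grip_width: 0.0595
gripper_force: 0.0
26.7 [0.4054 0.1823 0.318 ] [[-0.339, 0.941, -0.007], [0.941, 0.339, 0.021], [0.022, 0.001, -1.0]] q [  8.   8.  80.   1.  93. -12.] w 0.0603 f [ 0.7 -0.1  0.2] 0.0
scene file [([0.5383, 0.2353, 0.1488], 0.78)]
scene file_tip [([0.5355, 0.2344, 0.0305], 0.68)]
scene halfround_file [([0.5152, 0.2944, 0.1495], 0.89), ([0.7061, -0.1519, 0.0009], 0.62)]
wrist file [([0.5353, 0.2359, 0.1507], 0.97), ([0.5321, 0.2324, 0.1479], 0.22)]
wrist file_tip [([0.5356, 0.2342, 0.029], 0.82)]
wrist halfround_file [([0.5174, 0.296, 0.1498], 0.72)]
top file [([0.5331, 0.2348, 0.1452], 0.71)]
top file_tip [([0.5351, 0.234, 0.0281], 0.51), ([0.5223, 0.0129, -0.0016], 0.4)]
top halfround_file [([0.5146, 0.2955, 0.1442], 0.69), ([0.5222, 0.0621, 0.0378], 0.28)]
```

View pics/s4.png

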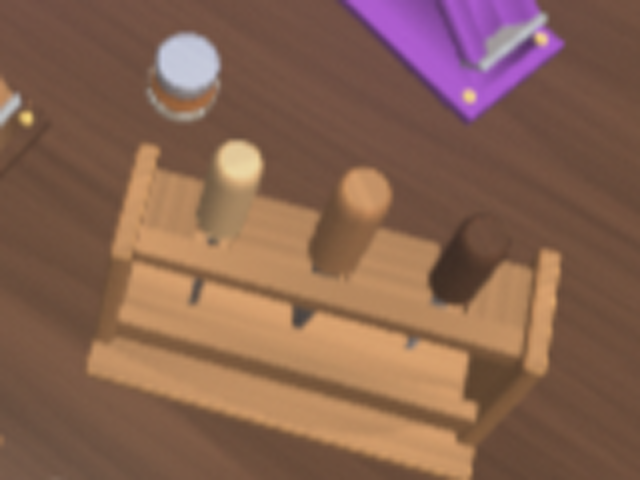

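The crop shows the file hanging upright in the end slot, handle at (232,190), with its shoulder on the rail. The other two tools haven't moved and the gripper is clear.

```bash
python3 -c "
from rig import *
print(close_job())"
```

```text
the job is handed in; nothing more can be done
None
```

The file was laid in the wooden rest, released and regripped along its handle; it now hangs blade down in the empty rack slot with its shoulder on the rail, let go, and the job was handed in at about 27 s.

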